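Fit the battery pack through the lantern base's dust flap

ROBOT

A 6-joint arm with a two-finger parallel gripper is mounted at the origin on the work surface. World frame = base frame: x ahead of the robot, y to its left, z up, the work surface at z = 0. Lengths are in mm, angles in rad, forces in N, time in s.
With the tool pointing down it reaches from about 325 to 850 mm from the base axis. Payload 15.5 kg.
Tool frame: the origin (TCP) lies on the mounting face of the last link; the fingertips stand 191 mm ahead of it and the grasp point (between the pads) lies 172 mm ahead of it; z points along the fingers, y is the direction in which the jaws open and shut (so a half turn about z gives the same grasp; the last joint's range is limited). The gripper opens to 91 mm and grips with 3 to 60 N. Pads are 32 mm wide; open, the fingers measure 118 mm over their backs; the gripper's body (76 mm by 178 mm) begins 60 mm behind the grasp point.
Start: joints at [-1.438, 0.494, 1.345, -0, 1.302, -0.096], TCP at [141.148, -608.856, 404.715] pointing down, gripper open.
Joint ranges: [-2.91, 2.91], [-0.82, 2.16], [0.22, 2.67], [-1.22, 4.37], [0.12, 2.79], [-3.08, 3.08]. Speed limits (rad/s): [1.89, 1.89, 2.57, 3.01, 3.01, 3.01].

INTERFACE

Orientations are given as a rotation vector (axis times angle).
In Python, from workcell import observe, vision, order gives the robot as it stands.
- The arm moves only by the tool move_arm, never from a script. Its argument "steps" is text: rows parted by semicolons, each of 4 numbers parted by spaces: the shift along the tool's x, y, z in mm, then the turn about the tool's z in degrees. In form: dx dy dz turn; .... A call has 1 to 12 rows; each row is the pose to reach, as a shift and turn from the pose commanded when the call began, along the tool's axes at that moment; what a row does not reach only later rows make up. A row lasts 1/8 s, in which the tool goes at most 62.5 mm and 10.7 degrees, less where a joint would pass 70% of its speed; a pose out of reach is approached as far as the arm can. A call with a gripper value outside its range is refused whole. "hand" is the gripper command: -1 is shut, 1 is fully open, values between are in proportion, set as the call begins (left out, the last holds). The fingers move at their own pace and stop on an object; "force" is the grip in N (left out, the last holds). Time passes only in rows, so rows that repeat a pose let the fingers close. It gives the time, the measured TCP pose, the force and the opening at its end, in the units of the state.
- observe(): the state, without advancing time (a new reading comes with each control period).
- vision.read_camera(name): name is "scene" or "top" or "wrist"; returns (picture, depth): 420x560x3 uint8, blue, green, red; 420x560 float32, mm along the optical axis (not along the pixel's ray), 0 where there is no reading.
- vision.camera_model(name): a dict with "mtx" (3x3 intrinsics, pixels), "rvec" (rotation vector, rad) and "tvec" (3), from world to camera coordinates, as OpenCV has them. Camera axes: x right, y down, z forward; pixel columns grow to the right and rows downward; lengths in mm; the calibration is good to about 2 mm. A picture is of the moment at which its call begins: read the wrist's pose just before it. camera_model takes no time and is no camera call; for the wrist camera it gives the pose at the moment of the call.
- order.hand_in(): hands the job in, once; it reports no verdict.
The state is a dict: "time_s": time; "joint_positions": joint angles; "joint_vel": joint speeds; "tau": joint torques, N m; "eef_pos": TCP position; "orientation": TCP orientation; "ft_force": force on the tool from outside, world axes, zero at the start; "ft_torque": the same for the moment, N m; "opening": opening from 0.0 (shut) to 1.0 (fully open).
Only numpy, scipy, OpenCV 4.12 (cv2) and the standard library are available. Lean on these libraries where they do the work, as an engineer would, in place of code of your own. Each camera call takes 0.05 s, during which the arm holds its last target. There are 200 camera calls.

TASK

Fit the battery pack into the upturned lantern base: push it straight down through the sprung dust flap and press it on down its bay, gently and by feel, until it sits firmly home on the sprung contacts without overpressing them, then draw clear so that the flap shuts behind it. Force nothing, and leave the other things on the bench where they are.

Things in the scene. Friction and masses are not known exactly. Their poses are not given: they have to be found in the camera images.
- pack_center (a point): Centre (40 mm above the underside) of the loose two-cell battery pack: an upright box 24 (x) x 44 (y) x 80 mm (z), about 0.16 kg, standing on the bench on its contact end; black sides, pale paper label, aluminium ends. z points up to its plain end. Its lowest 3.5 mm is stepped in 2 mm all round. It goes in this way up, either way round (half a turn about z is the same).
- bay_mouth (a point): Centre of the battery bay's mouth, in the plane of the lantern base's flat top face. z up; the bay takes the pack's 24 mm side along x and its 44 mm side along y, with 2 mm to spare at each side. The mouth itself measures 42 mm in x (the open flap leaves fold into pockets at both sides) and 48 mm in y. Shut fingers fit in through it after the pack.
- clip_line (a point): Point on the bay's axis 42 mm below the mouth, midway between two bowed spring clips at the bay's +y and -y ends. The pack's lower end enters between them under up to about 15 N; from there on the pack stays where it is left, and slides down under a steady push of about 3 to 11 N (it differs from lantern to lantern).
- flap_a (a joint): Leaf of the sprung twin-leaf steel dust flap in the mouth, 17.5 x 46 mm, hinged along y 18 mm from the bay's centre on its -x side. 0 rad = shut and flush, grows to about 1.6 rad as it swings down into the bay. The two leaves give way to a push of 2 to 6 N and shut again once the pack's top is 19 mm or more below the mouth and nothing stands between them.
- flap_b (a joint): Leaf of the sprung twin-leaf steel dust flap in the mouth, 17.5 x 46 mm, hinged along y 18 mm from the bay's centre on its +x side. 0 rad = shut and flush, grows to about 1.6 rad as it swings down into the bay. The two leaves give way to a push of 2 to 6 N and shut again once the pack's top is 19 mm or more below the mouth and nothing stands between them.
- contact_block: Fixed black block at the foot of the bay, 16 mm above the bench, out of sight; it carries sprung contacts that the pack presses down: they yield at about 0.8 N and take 2.5 N more per mm. 2 N or more makes good contact; over 9 N bends them. Hand-made lanterns differ: when the pack first touches the contacts its top is anywhere from 20 to 31 mm below the mouth. Origin as for lantern_base.
- lantern_base: Upturned octagonal brass lantern base, 150 mm across the flats, fixed in a square wooden jig 190 mm wide. Its flat top face is 138 mm above the bench, with four feet 4 mm high, 60 mm out on the diagonals. Origin on the bench below the bay's centre; axes as for bay_mouth.
- bracket: Bystander: copper scroll bracket lying flat, about 135 x 100 mm, 14 mm thick at its foot; origin in its middle, underneath.
- lens: Bystander: yellow glass lantern lens, 78 mm across, 11 mm thick, lying flat; origin underneath its middle.
- hammer: Bystander: planishing hammer lying along its own x, about 250 mm long, head 96 mm wide and 30 mm high at its +x end; origin on the bench near its middle.
- punch: Bystander: bronze drift punch lying along its own x, 130 mm long, 13 mm thick; origin underneath its middle.
Things that resemble listed ones, but are neither listed nor needed, are in the scene too. Several things look just like the part that bears pack_center: the one meant starts nearest to the robot's base.

How it is judged (in metres and radians):
On the way, in this order (a step that is already met when the one before it is completed fails the run):
1. the pack has pushed both leaves of the flap open and stands in the bay (value of joint each of flap_a, flap_b above 0.9 rad and horizontal distance between pack_center and bay_mouth below 0.006 m and z of pack_center in the frame of bay_mouth below 0.015 m and angle between pack_center's own z axis and vertical below 0.15 rad), for 0.1 s.
2. the pack presses on the sprung contacts with 2 N or more (contact force between pack and contact_block above 2 N), for 0.1 s.
At the end, for the whole second after the job is handed in: The pack stands upright at rest in the bay, within 4 mm of its centre and its own centre more than 58 mm below the mouth; it presses on the sprung contacts with 2 to 9 N; both leaves of the flap are shut (under 0.08 rad) (contact force between pack and contact_block between 2 and 9 N and horizontal distance between pack_center and bay_mouth below 0.004 m and z of pack_center in the frame of bay_mouth below -0.058 m and angle between pack_center's own z axis and vertical below 0.1 rad and linear speed of pack below 0.01 m/s and value of joint each of flap_a, flap_b below 0.08 rad); the robot touches nothing.
It fails at once if the sprung contacts are overpressed (over 9 N) (contact force between pack and contact_block above 9 N).
It fails at once if the pack is forced against the lantern base (over 45 N) (contact force between pack and lantern_base above 45 N).
It fails at once if the fingers press on the lantern base or its flap with more than 20 N (contact force between the fingers and lantern_base above 20 N).
It fails at once if a bystander is pushed more than 20 mm (distance of any of bracket, lens, hammer, punch from where it was at the start of the episode above 0.02 m).
It also fails if it takes over 72 s, if anything falls off the work surface, if the arm or the gripper's body presses on something with over 40 N, if the wrist force passes 120 N, or if a joint passes its speed limit or range.

## Working session

There is one attempt and no reset: what is moved stays moved. The work goes in short steps, Python scripts to look and compute and a tool call to move; the robot and the scene stay as the last step left them, time stands still between calls to the robot, and variables do not carry over. Pictures are saved under pics/ and viewed, about 8 in all and at most 12, crops included, and the job is handed in when it is done.

Besides the shell and the picture viewer there is one more tool, called after "Call:" in YAML: its name, and indented under it one key for each argument. move_arm: Moves the arm, as the interface text tells. Its arguments: {"type":"object","properties":{"steps":{"type":"string"},"hand":{"type":"number"},"force":{"type":"number"}},"required":["steps"]}

```bash
mkdir -p pics; cat > h.py <<'E'
import numpy as np, cv2
from workcell import observe, vision, order
def cam(n):
    m=vision.camera_model(n); K=np.array(m["mtx"],float); R=cv2.Rodrigues(np.array(m["rvec"],float))[0]; t=np.array(m["tvec"],float).ravel()
    p,d=vision.read_camera(n); return p,d,K,R,t
def cloud(d,K,R,t):
    v,u=np.indices(d.shape); r=np.stack([(u-K[0,2])/K[0,0],(v-K[1,2])/K[1,1],np.ones_like(d)],-1)*d[...,None]
    w=(r-t)@R; w[d<=0]=np.nan; return w
E
python3 - <<'E'
from h import *
s=observe(); print(s)
for n in ("scene","top"):
    p,d,K,R,t=cam(n); cv2.imwrite(f"pics/{n}0.png",p); np.savez(f"{n}0.npz",p=p,d=d,K=K,R=R,t=t); print(n,-R.T@t,K[0,0])
E
```

```text
{'time_s': 0.0, 'joint_positions': array([-1.43850442e+00,  4.94183037e-01,  1.34613253e+00, -3.94357132e-05,
        1.30249952e+00, -9.54895831e-02]), 'joint_vel': array([-0.00022932,  0.00046928,  0.00017918, -0.00058446, -0.00040445,
       -0.00056138]), 'tau': array([-5.06776458e-03, -8.78831792e+01, -3.81867492e+01,  7.00116972e-02,
        5.32167591e-02, -1.21691742e-04]), 'eef_pos': array([ 141.11910679, -608.70592137,  404.13774273]), 'orientation': array([-3.12002423e+00, -3.56902850e-01,  9.50039473e-05]), 'ft_force': array([-0.65446669, -0.54312004, -0.45056022]), 'ft_torque': array([ 0.02344976, -0.01695443, -0.01061507]), 'opening': 1.000555088235353}
scene [1408.58865022  325.42217322  775.59943673] 437.9146228902931
top [ 477.41512308    5.1481776  1058.41023991] 436.21002152749014
```

View pics/top0.png

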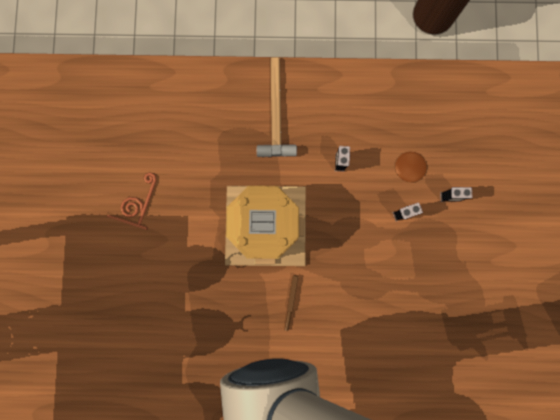

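View pics/scene0.png

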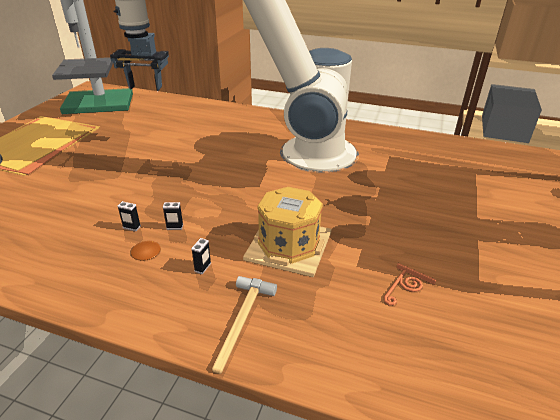

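The top view shows three look-alike packs at (343,157), (409,212) and (460,194). The lantern mouth is at (263,222), the lens at (410,167), the hammer head at (276,151), the punch at (293,303) and the bracket at (140,200). I'll work out each pack's distance from the base and make one enlarged crop.

```bash
python3 - <<'E'
from h import *
z=np.load("top0.npz"); w=cloud(z['d'],z['K'],z['R'],z['t']); p=z['p']
for (u,v) in [(343,157),(409,212),(460,194)]:
    s=w[v-20:v+20,u-25:u+25].reshape(-1,3); a=s[(s[:,2]>70)&(s[:,2]<90)]
    r=cv2.minAreaRect(a[:,:2].astype(np.float32)); print((u,v),len(a),np.round(a.mean(0),1),r,np.hypot(*r[0]))
# jig/lantern top
s=w[150:290,190:330]; m=(s[...,2]>130)&(s[...,2]<150)
a=s[m]; print('top',np.median(a[:,2]),cv2.minAreaRect(a[:,:2].astype(np.float32)))
m=(s[...,2]>4)&(s[...,2]<60);print('jig z',np.histogram(s[m][:,2],8))
# flap: gray pixels
c=p[195:250,235:290].astype(int); ww=w[195:250,235:290]
g=(c[...,0]>c[...,2]-25)&(ww[...,2]>120)
a=ww[g]; r=cv2.minAreaRect(a[:,:2].astype(np.float32)); print('flap',g.sum(),a.mean(0),r)
A=cv2.resize(p[130:250,230:290],None,fx=6,fy=5,interpolation=cv2.INTER_CUBIC)[:600]
B=cv2.resize(p[140:230,320:480],None,fx=5,fy=5,interpolation=cv2.INTER_CUBIC)
cv2.imwrite("pics/packs.png",B)
E
```

```text
(343, 157) 213 [ 698.9 -117.3   80.8] ((699.9300537109375, -117.61993408203125), (23.946138381958008, 44.626548767089844), 85.86884307861328) 709.7439883375253
(409, 212) 217 [ 576.4 -268.5   80.7] ((576.8706665039062, -269.68475341796875), (23.409780502319336, 45.316246032714844), 19.4641056060791) 636.7963819768228
(460, 194) 228 [ 618.7 -382.1   80.3] ((618.9688110351562, -383.98455810546875), (23.000825881958008, 45.265724182128906), 1.005883812904358) 728.3999793367152
top 138.9298014116302 ((542.2059326171875, 61.280906677246094), (153.51123046875, 153.4900665283203), 1.018860101699829)
jig z (array([ 865,  586, 1066,  107,   89,  289,  102,    4]), array([ 4.00117133,  8.12004807, 12.2389248 , 16.35780153, 20.47667827,
       24.595555  , 28.71443173, 32.83330847, 36.9521852 ]))
flap 514 [542.10606613  61.54737713 138.06389224] ((542.2803955078125, 60.740577697753906), (44.81306457519531, 51.00099563598633), 0.8948845267295837)
```

View pics/packs.png

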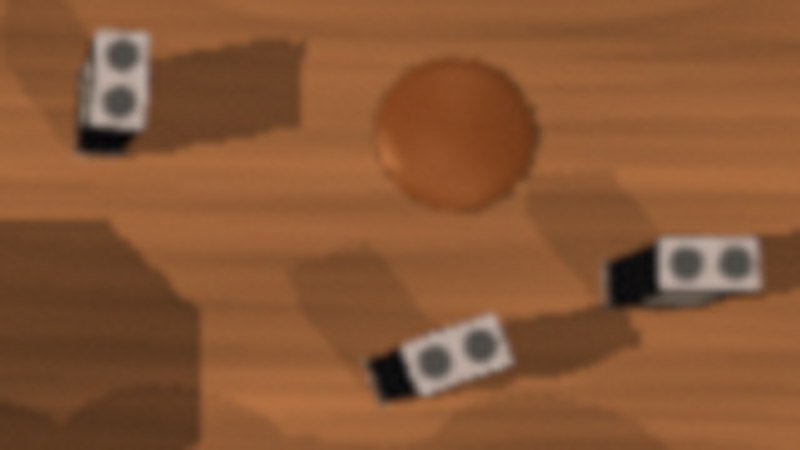

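The pack meant is the one at (409,212), world (577,-270). It is 637 mm from the base, against 710 and 728 mm for the other two. Its top is at z 80 and measures 23 x 45 mm, yaw 19.5°. The bay is at (542,61), z 138, yaw about 1°. I'll move above the pack with the jaws along its 24 mm side.

Call:
move_arm:
  steps: "50 -23 5 -9.7; 100 -46 11 -19.3; 150 -70 16 -29; 200 -93 22 -38.6; 251 -116 27 -48.2; 301 -139 32 -57.9; 351 -162 38 -67.5; 401 -185 43 -77.2; 451 -209 49 -86.8; 501 -232 54 -96.5; 501 -232 54 -96.5; 501 -232 54 -96.5"
  hand: 1

```text
time_s: 1.6
eef_pos: [576.6, -269.7, 350.4]
orientation: [-1.812, -2.565, 0.001]
ft_force: [-0.1, -0.4, -0.7]
opening: 1.001
```

```bash
cat >> h.py <<'E'
def yaw(s):
    R=cv2.Rodrigues(np.array(s["orientation"]))[0]; return R,np.degrees(np.arctan2(R[1,0],R[0,0]))
E
python3 - <<'E'
from h import *
s=observe(); R_,y=yaw(s); print(s['time_s'],s['eef_pos'],y,R_[:,2],s['joint_positions'])
p,d,K,R,t=cam("wrist"); np.savez("w1.npz",p=p,d=d,K=K,R=R,t=t); cv2.imwrite("pics/w1.png",p); print('cam',-R.T@t)
w=cloud(d,K,R,t).reshape(-1,3)
a=w[(w[:,2]>74)&(w[:,2]<88)&(np.hypot(w[:,0]-577,w[:,1]+270)<45)]; print(len(a),a.mean(0) if len(a) else 0)
if len(a)>50: print(cv2.minAreaRect(a[:,:2].astype(np.float32)))
E
```

```text
1.6 [ 576.59196727 -269.66742403  350.36485251] 109.52348260290134 [-8.56557921e-04  2.09932588e-04 -9.99999611e-01] [-5.31173225e-01  5.62613813e-01  1.37900101e+00 -2.71231006e-04
  1.20082272e+00 -8.71824274e-01]
cam [ 552.52674969 -199.9233657   331.1454129 ]
2051 [ 575.74584668 -269.89783683   80.64193763]
((576.05908203125, -270.7596740722656), (24.021852493286133, 44.074363708496094), 20.694751739501953)
```

View pics/w1.png

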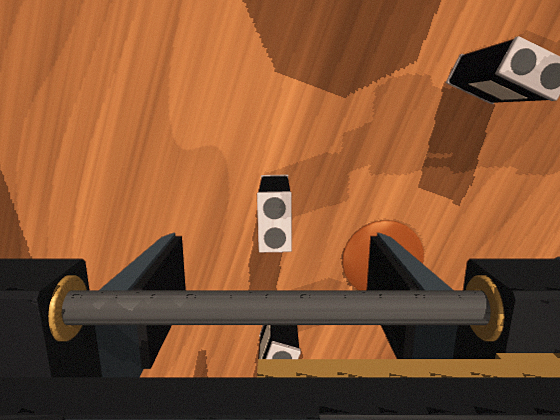

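The wrist picture shows the pack at (274,222), centred between the fingers. It measures (576.1,-270.8), yaw 20.7°, 24 x 44 mm, within 1 mm and about 1° of the top camera. I'll go down and grip with the fingertips 24 mm below its top.

Call:
move_arm:
  steps: "-0.5 -0.5 30 -0.8; -0.5 -0.5 60 -0.8; -0.5 -0.5 85 -0.8; -0.5 -0.5 98 -0.8; -0.5 -0.5 103 -0.8; -0.5 -0.5 103 -0.8"

```text
time_s: 2.4
eef_pos: [576.5, -270.7, 248.2]
orientation: [1.794, 2.578, 0.0]
ft_force: [0.7, -0.2, 0.3]
opening: 1.002
```

Call:
move_arm:
  steps: "0 0 0 0; 0 0 0 0; 0 0 0 0; 0 0 0 0; 0 0 0 0; 0 0 0 0; 0 0 0 0; 0 0 0 0"
  hand: -1
  force: 50

```text
time_s: 3.4
eef_pos: [576.5, -270.3, 247.7]
orientation: [-1.794, -2.579, 0.0]
ft_force: [-0.5, -0.0, -1.1]
opening: 0.259
```

Call:
move_arm:
  steps: "0 0 -40 0; 0 0 -90 0; 0 0 -140 0; 0 0 -172 0; 39 9 -172 3; 79 17 -172 6; 118 26 -172 10; 158 34 -172 13; 197 43 -172 16; 237 51 -172 19.3; 237 51 -172 19.3; 237 51 -172 19.3"

```text
time_s: 4.9
eef_pos: [541.9, -30.5, 419.8]
orientation: [2.2, 2.243, -0.0]
ft_force: [0.7, -1.0, -1.3]
opening: 0.259
```

```bash
python3 - <<'E'
from h import *
s=observe(); R_,y=yaw(s); print(s['time_s'],s['eef_pos'],y,s['ft_force'],s['opening'])
p,d,K,R,t=cam("wrist"); np.savez("w2.npz",p=p,d=d,K=K,R=R,t=t); cv2.imwrite("pics/w2.png",p); print('cam',-R.T@t)
w=cloud(d,K,R,t); c=p.astype(int)
top=(abs(w[...,2]-138)<6); a=w[top]; print('top z',np.median(a[:,2]))
g=(c[...,0]>c[...,2]-25)&(abs(w[...,2]-138)<8)&(np.hypot(w[...,0]-542,w[...,1]-61)<45)
a=w[g]; print(g.sum(),a.mean(0),cv2.minAreaRect(a[:,:2].astype(np.float32)))
E
```

```text
4.9 [541.94722055 -30.54334176 419.75231656] 91.10407219565916 [ 0.7262751  -0.98652527 -1.31198478] 0.25875733305395926
cam [541.17690466  43.42544583 400.47060933]
top z 138.69553184041126
1770 [543.60197943  64.46315412 138.12393117] ((541.3330078125, 59.8160400390625), (49.08932113647461, 55.07970428466797), 0.602452278137207)
```

View pics/w2.png

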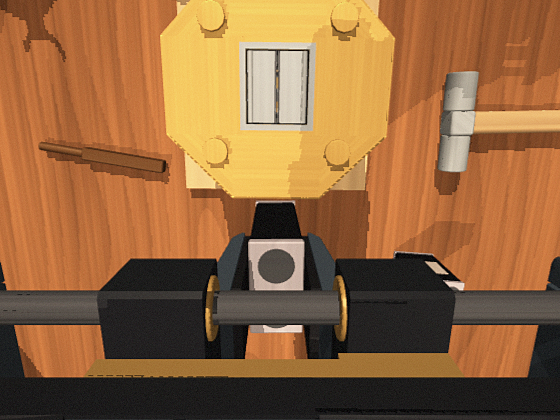

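The wrist picture shows the bay mouth with shut leaves at about (247..308, 49..124) and the held pack at (276,250) between the jaws. I'll pin down the mouth corners and the pack's offset from the TCP.

```bash
python3 - <<'E'
from h import *
z=np.load("w2.npz"); p,d,K,R,t=[z[k] for k in 'pdKRt']; w=cloud(d,K,R,t)
def pl(u,v,h):
    r=R.T@np.array([(u-K[0,2])/K[0,0],(v-K[1,2])/K[1,1],1]); c=-R.T@t; return c+r*(h-c[2])/r[2]
g=cv2.cvtColor(p,cv2.COLOR_BGR2GRAY).astype(int)
print('row86',g[86,236:320]); print('col262',g[38:136,262])
for q in [(247,49),(308,49),(308,124),(247,124),(240,43),(314,43),(314,130),(240,130),(276.5,49),(276.5,124)]: print(q,np.round(pl(*q,138),1))
f=w[205:236,262:292]; print('front y med',np.nanmedian(f[...,1]),'z',np.nanmin(f[...,2]),np.nanmax(f[...,2]))
tp=w[240:290,245:310]; m=abs(tp[...,2]-252)<4; a=tp[m]; print(m.sum(),a.min(0),a.max(0),np.median(a[:,2]))
print(cv2.minAreaRect(a[:,:2].astype(np.float32)))
# octagon by wrist: fit feet
E
```

```text
row86 [200 201 203 201 209 207 214 211 222 174  53  89 187 209 212 185 152 199
 208 209 213 210 210 209 208 211 210 209 208 213 215 215 211 212 209 210
 211 219 148 116 139 151  96 137 205 213 210 211 208 213 211 206 205 206
 209 210 215 212 212 216 210 206 204 212 220 154 155 187 183 170  94  10
 133 184 185 184 183 184 183 187 182 187 189 184]
col262 [204 205 203 203 212 208 212 209 216 226 171  71  93 212 213 212 212 207
 210 209 210 209 211 210 209 207 210 204 211 212 210 211 208 207 212 210
 212 212 210 208 207 212 211 208 210 214 207 209 210 212 206 208 207 208
 205 207 210 210 211 210 207 209 211 209 204 208 208 207 207 204 208 208
 207 206 208 208 205 207 202 207 204 206 205 221 158  24 175 211 206 204
 208 210 207 200 199 205 206 205]
(247, 49) [521.4  83.3 138. ]
(308, 49) [561.4  84.  138. ]
(308, 124) [563.4  36.2 138. ]
(247, 124) [521.3  35.4 138. ]
(240, 43) [516.8  86.8 138. ]
(314, 43) [565.1  87.7 138. ]
(314, 130) [567.7  32.3 138. ]
(240, 130) [516.5  31.3 138. ]
(276.5, 49) [540.7  83.6 138. ]
(276.5, 124) [541.7  35.8 138. ]
front y med -9.272745622875219 z 186.62308413224068 244.8349313270198
2872 [528.88468959 -31.61564324 248.17514359] [556.70124088  -8.37670347 255.88984698] 252.87289318982857
((542.9431762695312, -20.147138595581055), (27.82784080505371, 23.052997589111328), 1.3583561182022095)
```

The mouth is at (541.4, 59.9), 41 x 47.5 mm, yaw 1.1°, and the top camera agrees within 1 mm. The pack is within 1 mm of the TCP axis. I'll move over the bay and down to just above the flap.

Call:
move_arm:
  steps: "25 0.4 0 0; 50 0.8 0 0; 75 1.2 0 0; 91 1.6 0 0; 91 1.6 0 0; 91 1.6 10 0; 91 1.6 20 0; 91 1.6 28 0; 91 1.6 28 0; 91 1.6 28 0"

```text
time_s: 6.2
eef_pos: [541.9, 60.5, 391.8]
orientation: [2.201, 2.242, 0.0]
ft_force: [0.3, -1.0, -1.4]
opening: 0.262
```

Call:
move_arm:
  steps: "0 0 4 0; 0 0 8 0; 0 0 12 0; 0 0 16 0; 0 0 20 0; 0 0 20 0"

```text
time_s: 6.95
eef_pos: [541.7, 60.6, 371.3]
orientation: [-2.201, -2.241, 0.001]
ft_force: [-0.0, 0.3, -1.3]
opening: 0.258
```

Call:
move_arm:
  steps: "0 0 4 0; 0 0 8 0; 0 0 12 0; 0 0 16 0; 0 0 20 0; 0 0 20 0"

```text
time_s: 7.7
eef_pos: [541.7, 60.6, 351.3]
orientation: [-2.201, -2.241, 0.001]
ft_force: [1.1, 0.3, -3.4]
opening: 0.259
```

```bash
python3 - <<'E'
from h import *
p,d,K,R,t=cam("scene"); np.savez("s2.npz",p=p,d=d,K=K,R=R,t=t); cv2.imwrite("pics/s2.png",cv2.resize(p[100:280,200:380],None,fx=3.3,fy=3.3,interpolation=cv2.INTER_CUBIC))
E
```

```text
(no output)
```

View pics/s2.png

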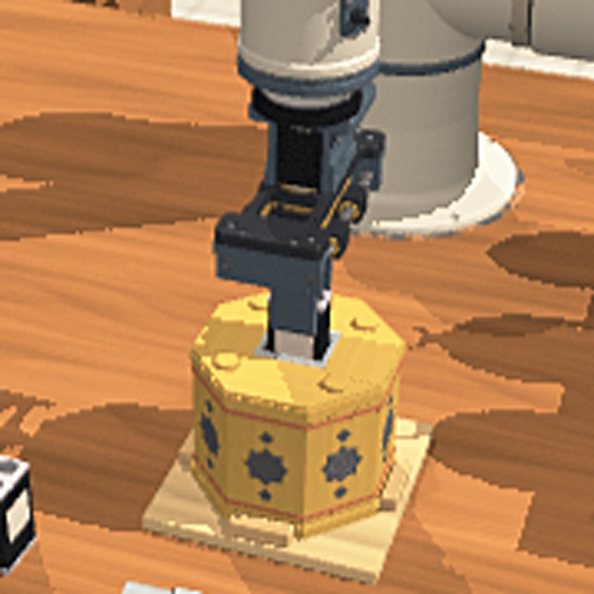

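The scene shows the pack upright in the mouth with the fingers just above it and no sideways force. I'll carry on past the clips, with the fingertips stopping short of the face.

Call:
move_arm:
  steps: "0 0 2 0; 0 0 4 0; 0 0 6 0; 0 0 8 0; 0 0 9 0; 0 0 9 0"

```text
time_s: 8.5
eef_pos: [542.1, 60.6, 343.1]
orientation: [2.2, 2.241, 0.001]
ft_force: [0.1, -0.6, 4.7]
opening: 0.259
```

Call:
move_arm:
  steps: "0 0 2 0; 0 0 4 0; 0 0 6 0; 0 0 7.5 0; 0 0 7.5 0"

```text
time_s: 9.12
eef_pos: [542.0, 60.6, 335.2]
orientation: [2.201, 2.241, 0.001]
ft_force: [2.3, -0.0, 0.9]
opening: 0.26
```

Call:
move_arm:
  steps: "0 0 1.5 0; 0 0 2.5 0; 0 0 2.5 0; 0 0 2.5 0"

```text
time_s: 9.62
eef_pos: [541.8, 60.6, 332.6]
orientation: [-2.201, -2.242, 0.0]
ft_force: [0.8, -0.6, 0.2]
opening: 0.26
```

Call:
move_arm:
  steps: "0 0 0 0; 0 0 0 0; 0 0 0 0; 0 0 0 0"
  hand: -0.1

```text
time_s: 10.12
eef_pos: [541.8, 60.6, 332.7]
orientation: [-2.201, -2.242, 0.0]
ft_force: [0.6, -0.3, -0.3]
opening: 0.45
```

Call:
move_arm:
  steps: "0 0 -10 0; 0 0 -25 0; 0 0 -40 0; 0 0 -50 0; 0 0 -50 0; 0 0 -50 0"

```text
time_s: 10.88
eef_pos: [541.7, 60.6, 382.4]
orientation: [-2.201, -2.242, 0.001]
ft_force: [0.1, -0.0, 0.2]
opening: 0.449
```

```bash
python3 - <<'E'
from h import *
s=observe(); print(s['eef_pos'],s['ft_force'])
p,d,K,R,t=cam("wrist"); cv2.imwrite("pics/w3.png",p)
w=cloud(d,K,R,t).reshape(-1,3)
a=w[(w[:,2]>145)&(w[:,2]<180)&(np.hypot(w[:,0]-542,w[:,1]-60)<27)]; print(len(a),np.median(a,0)); print(cv2.minAreaRect(a[:,:2].astype(np.float32)))
E
```

```text
[541.68529781  60.609101   382.43284331] [ 0.13992807 -0.04448722  0.2335067 ]
3361 [542.11751766  63.80047027 165.64434013]
((542.181640625, 60.47046661376953), (24.002342224121094, 44.389705657958984), 0.9366075992584229)
```

View pics/w3.png

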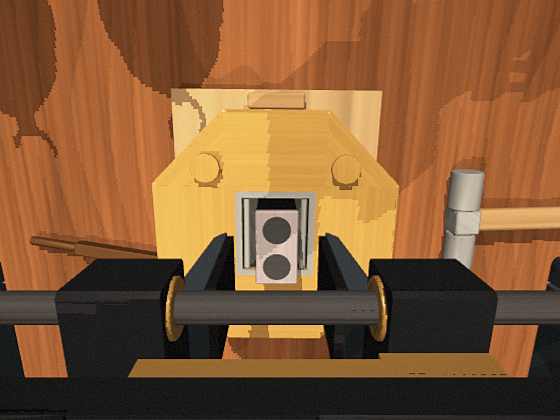

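The wrist picture shows the pack upright in the mouth at (275,245), both leaves folded open. Its top is at z 165.6, centred at (542.2, 60.5). I'll shut the fingers above it and push down by feel.

Call:
move_arm:
  steps: "0 0 0 0; 0 0 0 0; 0 0 0 0; 0 0 0 0; 0 0 8 0; 0 0 16 0; 0 0 20 0; 0 0 20 0"
  hand: -1
  force: 20

```text
time_s: 11.92
eef_pos: [541.8, 60.6, 362.3]
orientation: [-2.201, -2.241, 0.001]
ft_force: [0.5, 0.3, -0.5]
opening: 0.003
```

Call:
move_arm:
  steps: "0 0 3 0; 0 0 6 0; 0 0 9 0; 0 0 12 0; 0 0 15 0"

```text
time_s: 12.55
eef_pos: [542.0, 60.6, 348.0]
orientation: [2.2, 2.241, 0.001]
ft_force: [0.5, -1.0, 6.4]
opening: 0.003
```

Call:
move_arm:
  steps: "0 0 3 0; 0 0 6 0; 0 0 9 0; 0 0 12 0; 0 0 15 0; 0 0 18 0; 0 0 21 0; 0 0 24 0; 0 0 27 0; 0 0 27 0"

```text
time_s: 13.8
eef_pos: [541.9, 60.6, 320.7]
orientation: [2.201, 2.242, 0.0]
ft_force: [0.3, 0.3, -0.8]
opening: 0.005
```

Call:
move_arm:
  steps: "0 0 2 0; 0 0 4 0; 0 0 6 0; 0 0 8 0; 0 0 8 0; 0 0 8 0"

```text
time_s: 14.55
eef_pos: [541.9, 60.6, 312.7]
orientation: [2.201, 2.242, 0.0]
ft_force: [0.6, -1.0, 1.5]
opening: 0.009
```

Holding still, the force relaxes because the clips hold the pack, so I'll read it while moving. Small slow steps from here, top about 17 mm below the mouth.

Call:
move_arm:
  steps: "0 0 0.5 0; 0 0 1 0"

```text
time_s: 14.8
eef_pos: [541.9, 60.6, 311.9]
orientation: [2.201, 2.242, 0.0]
ft_force: [1.3, -0.2, 5.6]
opening: 0.0
```

Call:
move_arm:
  steps: "0 0 0.5 0; 0 0 1 0"

```text
time_s: 15.05
eef_pos: [541.8, 60.6, 310.9]
orientation: [2.201, 2.242, 0.0]
ft_force: [-0.8, -0.5, 6.6]
opening: 0.008
```

Call:
move_arm:
  steps: "0 0 0.5 0; 0 0 1 0"

```text
time_s: 15.3
eef_pos: [541.9, 60.6, 309.9]
orientation: [2.201, 2.242, 0.0]
ft_force: [-0.3, -0.8, 7.5]
opening: 0.007
```

Call:
move_arm:
  steps: "0 0 0.5 0; 0 0 1 0"

```text
time_s: 15.55
eef_pos: [541.9, 60.6, 309.0]
orientation: [2.201, 2.242, 0.0]
ft_force: [-0.3, -1.1, 7.6]
opening: 0.007
```

Call:
move_arm:
  steps: "0 0 0.5 0; 0 0 0.7 0"

```text
time_s: 15.8
eef_pos: [541.9, 60.6, 308.3]
orientation: [2.201, 2.241, 0.0]
ft_force: [-0.1, -1.1, 6.5]
opening: 0.004
```

Call:
move_arm:
  steps: "0 0 0.5 0; 0 0 1 0"

```text
time_s: 16.05
eef_pos: [541.9, 60.6, 307.3]
orientation: [2.201, 2.242, 0.001]
ft_force: [-0.5, 0.4, 8.0]
opening: 0.007
```

Call:
move_arm:
  steps: "0 0 0.5 0; 0 0 1 0"

```text
time_s: 16.3
eef_pos: [541.9, 60.6, 306.3]
orientation: [2.201, 2.242, 0.001]
ft_force: [-0.5, 0.4, 5.7]
opening: 0.003
```

Call:
move_arm:
  steps: "0 0 0.5 0; 0 0 1 0"

```text
time_s: 16.55
eef_pos: [541.9, 60.6, 305.3]
orientation: [2.201, 2.241, 0.001]
ft_force: [-0.2, -1.1, 7.0]
opening: 0.008
```

Call:
move_arm:
  steps: "0 0 0.5 0; 0 0 1 0"

```text
time_s: 16.8
eef_pos: [541.9, 60.6, 304.2]
orientation: [2.201, 2.242, 0.0]
ft_force: [-0.0, -0.3, 6.4]
opening: 0.006
```

Call:
move_arm:
  steps: "0 0 0.5 0; 0 0 1 0"

```text
time_s: 17.05
eef_pos: [541.9, 60.6, 303.2]
orientation: [2.201, 2.242, 0.0]
ft_force: [0.3, -0.7, 6.2]
opening: 0.005
```

Call:
move_arm:
  steps: "0 0 0.5 0; 0 0 1 0"

```text
time_s: 17.3
eef_pos: [541.9, 60.6, 302.2]
orientation: [2.201, 2.242, 0.0]
ft_force: [-0.6, -0.5, 6.1]
opening: -0.001
```

Call:
move_arm:
  steps: "0 0 0.5 0; 0 0 1 0"

```text
time_s: 17.55
eef_pos: [541.9, 60.6, 301.2]
orientation: [2.201, 2.242, 0.0]
ft_force: [-0.0, 0.2, 5.0]
opening: 0.006
```

Call:
move_arm:
  steps: "0 0 0.5 0; 0 0 1 0"

```text
time_s: 17.8
eef_pos: [541.9, 60.6, 300.2]
orientation: [2.201, 2.242, 0.0]
ft_force: [-0.9, -0.9, 6.2]
opening: 0.003
```

Call:
move_arm:
  steps: "0 0 0.5 0; 0 0 1 0"

```text
time_s: 18.05
eef_pos: [541.9, 60.6, 299.2]
orientation: [2.201, 2.241, 0.0]
ft_force: [0.1, -0.3, 6.0]
opening: 0.004
```

Call:
move_arm:
  steps: "0 0 0.5 0; 0 0 1 0"

```text
time_s: 18.3
eef_pos: [541.9, 60.6, 298.2]
orientation: [2.201, 2.242, 0.0]
ft_force: [0.2, -0.9, 6.4]
opening: 0.006
```

Call:
move_arm:
  steps: "0 0 0.5 0; 0 0 1 0"

```text
time_s: 18.55
eef_pos: [541.9, 60.6, 297.3]
orientation: [2.201, 2.242, 0.001]
ft_force: [-0.1, -1.6, 8.3]
opening: 0.007
```

Call:
move_arm:
  steps: "0 0 0.25 0; 0 0 0.5 0"

```text
time_s: 18.8
eef_pos: [541.9, 60.6, 296.9]
orientation: [2.201, 2.241, 0.001]
ft_force: [-0.4, -0.6, 8.8]
opening: 0.002
```

Call:
move_arm:
  steps: "0 0 0.25 0; 0 0 0.5 0"

```text
time_s: 19.05
eef_pos: [542.0, 60.6, 296.5]
orientation: [2.201, 2.241, 0.001]
ft_force: [-0.0, -0.3, 8.5]
opening: 0.005
```

Call:
move_arm:
  steps: "0 0 0.5 0"

```text
time_s: 19.18
eef_pos: [542.0, 60.6, 296.0]
orientation: [2.2, 2.241, 0.001]
ft_force: [-1.5, -0.8, 11.0]
opening: 0.005
```

Call:
move_arm:
  steps: "0 0 0.3 0"

```text
time_s: 19.3
eef_pos: [542.0, 60.6, 295.8]
orientation: [2.2, 2.241, 0.001]
ft_force: [-0.9, -0.2, 11.3]
opening: 0.004
```

Call:
move_arm:
  steps: "0 0 0 0; 0 0 0 0; 0 0 0 0"

```text
time_s: 19.68
eef_pos: [542.0, 60.6, 295.7]
orientation: [2.2, 2.241, 0.001]
ft_force: [0.3, -0.1, 9.8]
opening: 0.005
```

The force rose from a steady 6.3 N to about 11.3 N over the last 2 mm. That makes the contact force about 5 N, mid-range. I'll draw clear.

Call:
move_arm:
  steps: "0 0 -1 0; 0 0 -4 0; 0 0 -10 0; 0 0 -18 0; 0 0 -28 0; 0 0 -40 0; 0 0 -60 0; 0 0 -80 0; 0 0 -100 0; 0 0 -120 0; 0 0 -120 0; 0 0 -120 0"

```text
time_s: 21.18
eef_pos: [541.6, 60.6, 414.9]
orientation: [-2.201, -2.242, 0.0]
ft_force: [0.8, -0.5, -0.6]
opening: 0.004
```

```bash
python3 - <<'E'
from h import *
s=observe(); print(s['time_s'],s['eef_pos'],s['ft_force'])
p,d,K,R,t=cam("wrist"); np.savez("w4.npz",p=p,d=d,K=K,R=R,t=t)
w=cloud(d,K,R,t); m=(abs(w[...,0]-542)<14)&(abs(w[...,1]-60.5)<20); a=w[m]; print(m.sum(),np.nanpercentile(a[:,2],[1,10,50,90,99]))
cv2.imwrite("pics/w4.png",p)
E
```

```text
21.175 [541.60337179  60.59334426 414.88883883] [ 0.77161929 -0.52954866 -0.64168905]
4221 [105.87345166 137.16746327 242.12408193 280.55405196 311.01681666]
```

View pics/w4.png

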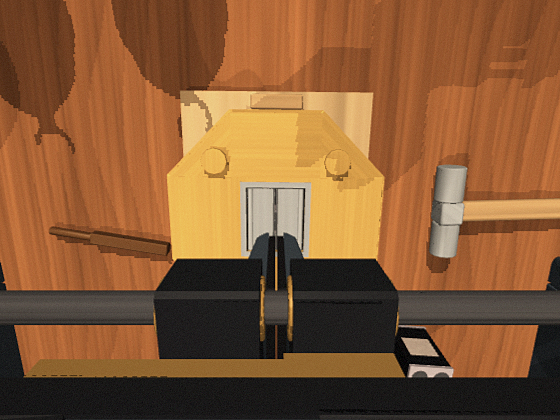

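The leaves are shut again in the picture (248..306, 187..250). I'll check through the slit whether the pack top stayed where I left it (about z 104.8).

```bash
python3 - <<'E'
from h import *
z=np.load("w4.npz"); w=cloud(z['d'],z['K'],z['R'],z['t'])
print(np.round(w[186:236,272:281,2]).astype(int)[::4])
a=w[186:236,268:285].reshape(-1,3); a=a[(a[:,2]<125)]; print(len(a),np.round(np.sort(a[:,2]),1))
b=w[190:225,250:270].reshape(-1,3);c=w[190:225,283:303].reshape(-1,3);print([np.round(np.percentile(q[:,2],[5,50,95]),1) for q in(b,c)])
f=w[130:180,200:350,2];print('face',np.median(f))
E
```

```text
[[                 139                  138                  140
                   140                  139                  140
                   139 -9223372036854775808                  140]
 [                 137                  137                  136
                   106                  139                  139
                   137                  138                  138]
 [                 137                  137                  137
                   105                  137                  138
                   139                  140                  136]
 [                 138                  138                  138
                   105                  139                  138
                   138                  137                  137]
 [                 139                  138                  137
                   106                  138                  138
                   138                  137                  138]
 [                 138                  139                  138
                   106                  138            
[... 1320 characters left out ...]
                105                  138                  138
                   139                  138                  138]]
74 [103.4 103.8 104.2 104.3 104.3 104.3 104.5 104.5 104.5 104.5 104.6 104.7
 104.7 104.8 104.8 104.8 104.8 104.8 104.9 104.9 104.9 104.9 105.  105.1
 105.1 105.1 105.2 105.2 105.2 105.3 105.3 105.3 105.3 105.5 105.5 105.5
 105.6 105.6 105.6 105.6 105.6 105.7 105.7 105.7 105.8 105.8 105.8 105.8
 105.9 105.9 105.9 105.9 105.9 105.9 105.9 106.  106.  106.  106.  106.
 106.  106.  106.  106.1 106.1 106.3 106.3 106.4 106.4 106.5 106.5 106.7
 107.  107.5]
[array([nan, nan, nan]), array([nan, nan, nan])]
face nan<stdin>:3: RuntimeWarning: invalid value encountered in cast
```

The pack top reads z 105.5, or about 104.9 after the camera's usual +0.6 mm bias, so it hasn't sprung back. Both leaves are flush at 138. Handing in.

```bash
python3 - <<'E'
from h import *
print(order.hand_in(), observe()['time_s'])
E
```

```text
the job is handed in; nothing more can be done
the job is handed in; nothing more can be done
```

The battery pack is seated in the lantern base with both flap leaves shut behind it. I handed the job in after about 21 s on the robot's clock; no verdict is reported.

**What I did:** I gripped the pack nearest the base (637 mm, against 710 and 728 mm for the other two) and lowered it through the flap past the clips. Then I released it and pushed it home with shut fingers in steps of 1 mm or less. The slide force held at about 6.3 N and rose to about 11.3 N over the last 2 mm. That puts the contact force at about 5 N, within the 2 to 9 N allowed.

**Last checks:**
- **Pack depth:** seen through the flap slit, the pack top is at about z 105, roughly 33 mm below the mouth. It hasn't sprung back from where I left it (104.8).
- **Flap:** both leaves are flush at z 138 around the slit.
- **Arm:** it is about 85 mm clear of the lantern, with only sensor noise on the wrist.
- **Other things on the bench:** nothing was knocked as far as I know. I judged this from the pictures and didn't measure it.

**What failed or disagreed:**
- Two force readings near contact (8.8 and 8.5 N) didn't climb as steadily as the spring rate predicts. I put this down to sensor noise, so the contact force is good to about ±1 N.
- A final recheck of the leaf faces away from the slit returned no valid numbers because of missing depth readings. That leaves the slit-edge heights and the picture as evidence that the flap is shut.

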